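# Hook the spare shelf into the slotted upright and lock it

### The job

Take the loose little dark grey shelf from the ledge and hook its two tabs into the free upper pair of slots of the metal upright, above the identical shelf already mounted there. Then press it straight down until it is fully home and the sprung catch snaps out over its back plate, and let go. Leave the other things on the ledge where they stand.

Things in the scene. Friction and masses are not known exactly. Their poses are not given: they have to be found in the camera images.
- shelf: Loose dark grey plastic shelf bracket, about 0.14 kg, standing level on the ledge. Origin: on its underside, mid-width, in the plane of the back plate's rear face; x points out of the rear face (as the hooks do), y along the width, z up. Floor board: x -62 to 0, y -35 to 35, z 0 to 5 mm. Back plate: x -4 to 0, y -35 to 35, z 0 to 70. No side walls.
- divider (a point): The place to grip on the shelf: shelf frame x -32, y 0, z 38 mm, in the shelf's middle divider, an upright web 12 mm thick (y -6 to 6), x -50 to -4, z 5 to 50, with 29 mm free on both sides. Axes as the shelf.
- hook_mid (a point): Shelf frame x 0, y 0, z 45 mm: on the rear face midway between the hooks, level with the tongues' underside. Axes as the shelf. Two hooks at y -22 and +22, 7 mm wide: tongue x 0 to 10.5, z 45 to 52, lip at its end x 5.5 to 10.5, down to z 36.
- upright: Slotted aluminium upright, fixed to the ledge. Origin: on the ledge, mid-width, in the plane of the panel's front face; x points from the front through the panel to its back, y along the width, z up. Panel x 0 to 4, 110 wide, 262 mm high; foot x -70 to 50, 8 mm high. Lower slots (z 62 to 88) hold a fixed identical shelf, underside at z 17, top at z 87.
- overhang (a point): Middle of the front lower edge of the upright's top board (110 mm wide, x -45 to 40, z 262 to 270 in the upright's frame). The board blocks a tool from straight above; a tool leaning 30 to 45 degrees, fingers pointing down and towards the panel, passes in front of it. Axes as the upright.
- slot_mid (a point): On the panel's front face midway between the two free upper slots, at their lower edge (z 165 mm). Axes as the upright. Through-slots 12 mm wide, centred at y -22 and +22, 26 mm high, clear behind. hook_mid meets this point when the shelf is home; the hooks pass with hook_mid 10 to 18 mm above it, then the rear face goes to the panel, then straight down.
- catch (a joint): Sprung steel catch, mid-panel: a round level nose 8 mm high, 24 long, its centre 30.5 mm above slot_mid, 5 mm proud of the front face. 0 = out, grows (m) as pushed in (stop 9 mm). A hooked shelf not yet down pushes it in 5 mm (4 N), and friction may keep the shelf from sinking. It snaps out to 0 over the back plate's top edge when the shelf is home.
- crusher: Pink pill crusher, 75 mm high, 58 mm across; origin under its centre. Bystander.
- measuring_cup: Glass measuring cup, 80 mm high, 72 mm across, with a handle on its +y side; origin under its centre. Bystander.
- tin: Round steel tablet tin, 28 mm high, 70 mm across; origin under its centre. Bystander.
- pill_bottle: Yellow pill bottle with a white cap, 80 mm high, 42 mm across; origin under its centre. Bystander.
Not all that is in view belongs to the job. What is shaped like the shelf but orange or yellow is not meant.

How it is judged:
By the outcome, as a careful person would: the job done as asked, in the order asked, and still so for the second after the job is handed in, with the robot touching nothing.
It also fails if it takes over 38 s, if anything falls off the work surface, if the arm or the gripper's body presses on something with over 40 N, if the wrist force passes 120 N, or if a joint passes its speed limit or range.

### The arm

A 6-joint arm with a two-finger parallel gripper is mounted at the origin on the work surface. World frame = base frame: x ahead of the robot, y to its left, z up, the work surface at z = 0. Lengths are in m, angles in rad, forces in N, time in s.
With the tool pointing down it reaches from about 0.375 to 0.75 m from the base axis. Payload 9 kg.
Tool frame: the origin (TCP) lies midway between the tips of the shut fingers; the grasp point (between the pads) lies 19 mm behind it (env.grip_point_offset is the distance from the TCP to the grasp point, in m); z points along the fingers, y is the line along which they close (so a half turn about z gives the same grasp; the last joint's range is limited). The gripper opens to 85 mm and grips with 20 to 120 N. Pads are 22 mm wide; open, the fingers measure 114 mm over their backs; the gripper's body (76 mm by 85 mm) begins 54 mm behind the grasp point. The pads swing forward as they close: fully open they stand 13 mm farther back than shut.
Start: joints at [1.004, 0.104, 0.097, 1.564, 0, 1.353], TCP at [0.205, 0.564, 0.231] pointing down, gripper open.
Joint ranges: [-2.99, 2.99], [-0.84, 1.86], [-1.1, 1.16], [-1.84, 2.11], [-1.51, 1.56], [-3.14, 3.14]. Speed limits (rad/s): [2.22, 2.22, 2.57, 3.14, 3.14, 3.14].

### API

Orientations are given as a unit quaternion [x, y, z, w].
In Python, from plant import sensors, cams, job, env gives the robot as it stands. The module is installed in compiled form; this text tells all that it offers.
- The arm moves only by the shell command python3 -m jog 'ROWS' [FORCE]. ROWS is JSON, a list of rows, each a list of 7 numbers: the turn, a rotation vector about the tool's x, y, z in rad, then the shift along the tool's x, y, z in cm, then the finger opening in cm, from 0 to 8.54. A call has 1 to 10 rows; each row shifts and turns the commanded pose from where the row before left it, along the tool's axes as they then stand; what a row does not reach is not made up. A row lasts 1/8 s, in which the tool goes at most 62.5 mm and 10.7 degrees, less where a joint would pass 70% of its speed; a pose out of reach is approached as far as the arm can. A call with a gripper value outside its range is refused whole. The fingers move at their own pace and stop on an object; FORCE is the grip in N (left out, the last holds). Time passes only in rows, so rows that do not move let the fingers close. It gives the time, the measured TCP pose, the force, the opening and the grip force at its end, in the units of the state.
- sensors.get_state(): the state, without advancing time (a new reading comes with each control period).
- cams.read_camera(name): name is "scene" or "top" or "wrist"; returns a dict with "image" (400x640x3 uint8, red, green, blue), "fov_y" (degrees; the focal length in pixels is half the picture's height over the tangent of half this angle, whatever the lens; pixels are square), "cx", "cy" (the principal point, pixels), "D" ([k1, k2, p1, p2, k3] as OpenCV has them; the pictures are not rectified), "R" (3x3) and "t" (3): a world point X has camera coordinates R X + t; the wrist camera has in their place "mount" (4x4, takes a point from camera to tool coordinates, whose origin is the TCP and whose axes are the flange's). Camera axes: x right, y down, z forward; pixel columns grow to the right and rows downward; lengths in m; the calibration is good to about 2 mm. A picture is of the moment at which its call begins: read the wrist's pose just before it. There is no depth.
- job.sign_off(): hands the job in; it is judged then, once.
The state is a dict: "clock": time; "q": joint angles; "joint_vel": joint speeds; "joint_efforts": joint torques, N m; "position": TCP position; "tool_rot": TCP orientation; "contact_force": force on the tool from outside, world axes, zero at the start; "moment": the same for the moment, N m; "opening": finger opening in m; "grip_force": force on a finger pad.
Only numpy, scipy, OpenCV 4.12 (cv2) and the standard library are available. Lean on these libraries where they do the work, as an engineer would, in place of code of your own. Each camera call takes 0.05 s, during which the arm holds its last target. There are 200 camera calls.

## Working session

There is one attempt and no reset: what is moved stays moved. The work goes in short steps, Python scripts to look and compute and a shell command to move; the robot and the scene stay as the last step left them, time stands still between calls to the robot, and variables do not carry over. Pictures are saved under pics/ and viewed, at most 10 in all, crops included, and the job is handed in when it is done.

```bash
mkdir -p pics; cat > h.py <<'E'
import numpy as np, cv2, json
from plant import sensors, cams, job, env
from scipy.spatial.transform import Rotation as Ro
def cam(n):
    s=sensors.get_state(); c=cams.read_camera(n)
    f=200/np.tan(np.radians(c['fov_y'])/2)
    c['K']=np.array([[f,0,c['cx']],[0,f,c['cy']],[0,0,1]]); 
    if 'mount' in c:
        T=np.eye(4);T[:3,:3]=Ro.from_quat(s['tool_rot']).as_matrix();T[:3,3]=s['position']
        W=T@np.array(c['mount']); c['R']=W[:3,:3].T; c['t']=-c['R']@W[:3,3]
    c['R']=np.array(c['R']);c['t']=np.array(c['t']);c['D']=np.array(c['D'],float)
    return c
def save(n,c): cv2.imwrite(n,c['image'][:,:,::-1])
E
python3 - <<'E'
from h import *
import pickle
s=sensors.get_state();print({k:np.round(v,3).tolist() for k,v in s.items()},env.grip_point_offset)
ims=[]
for n in('scene','top','wrist'):
    c=cam(n);save(f'pics/{n}0.png',c);pickle.dump(c,open(n+'0.pkl','wb'));print(n,c['fov_y'],c['D'],(-c['R'].T@c['t']).round(3),c['R'].round(2).tolist())
E
```

```text
{'clock': 0.0, 'q': [1.004, 0.105, 0.096, 1.564, 0.0, 1.353], 'joint_vel': [-0.0, -0.0, 0.0, 0.0, -0.001, 0.001], 'joint_efforts': [-0.0, -55.693, 50.365, 0.017, -0.0, -0.0], 'position': [0.205, 0.564, 0.231], 'tool_rot': [0.174, 0.985, -0.001, -0.0], 'contact_force': [-0.523, 0.59, -0.509], 'moment': [-0.018, -0.013, -0.009], 'grip_force': 0.0, 'opening': 0.085} 0.0187
scene 57.82409682645348 [-0.00997494  0.          0.          0.          0.        ] [1.056 0.3   0.943] [[-0.5, 0.86, 0.0], [0.71, 0.42, -0.56], [-0.49, -0.28, -0.83]]
top 54.781313297441315 [-0.00750333  0.          0.          0.          0.        ] [0.473 0.054 1.065] [[-0.01, -1.0, 0.01], [-0.99, 0.01, -0.16], [0.15, -0.01, -0.99]]
wrist 60.37715493514489 [-0.02036643  0.          0.          0.          0.        ] [0.131 0.591 0.373] [[0.34, 0.94, -0.0], [0.9, -0.33, 0.3], [0.29, -0.1, -0.95]]
```

View pics/scene0.png

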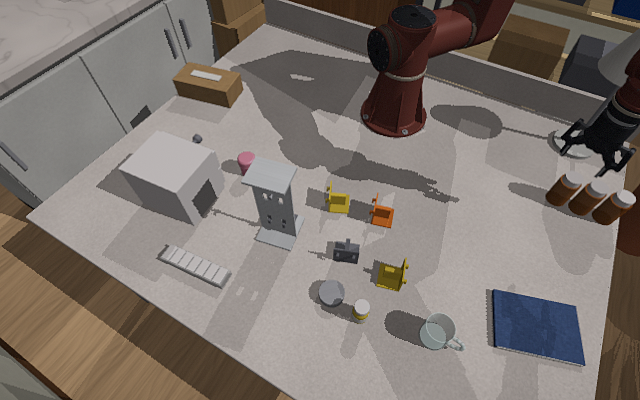

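View pics/top0.png

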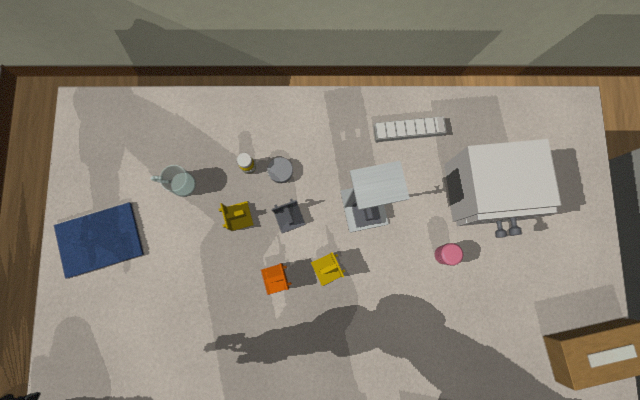

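The scene camera shows the dark grey shelf near (346,250) and the upright near (278,200). The top camera shows them near (289,215) and (372,200). Next I enlarge both.

```bash
python3 - <<'E'
from h import *
a=cv2.imread('pics/scene0.png')[150:275,235:375];b=cv2.imread('pics/top0.png')[150:250,260:420]
a=cv2.resize(a,None,fx=4.8,fy=4.8,interpolation=cv2.INTER_CUBIC)
b=cv2.resize(b,None,fx=5,fy=5,interpolation=cv2.INTER_CUBIC)
print(a.shape,b.shape)
for im,x0,y0,s in((a,235,150,4.8),(b,260,150,5)):
    for u in range(x0-x0%20+20,x0+170,20): cv2.putText(im,str(u),(int((u-x0)*s),10),0,.4,(0,0,255));cv2.line(im,(int((u-x0)*s),12),(int((u-x0)*s),18),(0,0,255))
    for v in range(y0-y0%20+20,y0+130,20): cv2.putText(im,str(v)+'-',(0,int((v-y0)*s)+4),0,.4,(0,0,255))
cv2.imwrite('pics/a.png',a);cv2.imwrite('pics/b.png',b)
E
```

```text
(600, 672, 3) (500, 800, 3)
```

View pics/a.png

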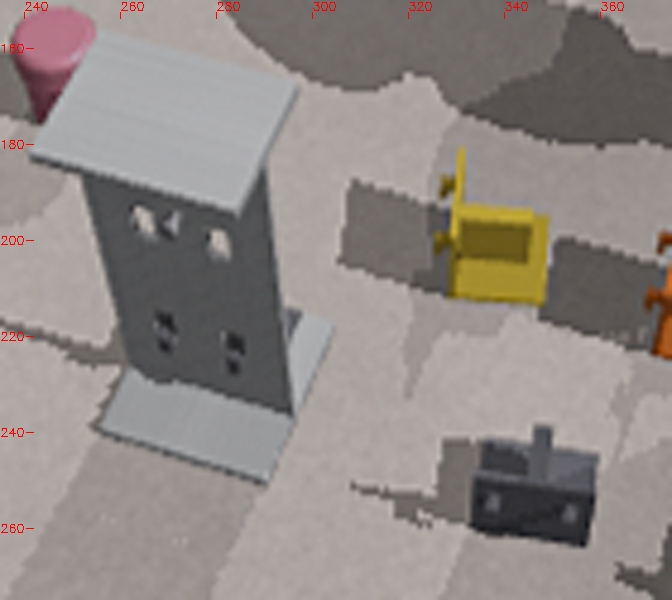

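View pics/b.png

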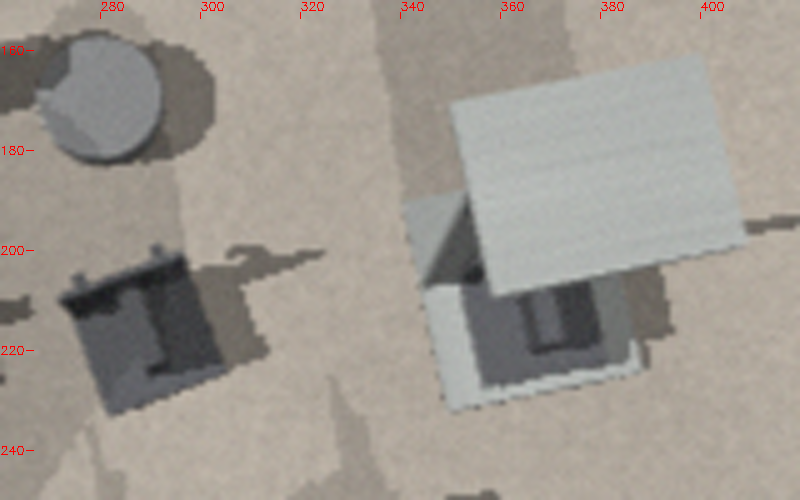

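Crop readings: in the top view the upright's board corners are at (350,170), (400,161), (410,199) and (358,209). The shelf's back plate top runs from (272,210) to (297,201). The scene view looks at the upright's back, so its front faces the robot, and the shelf's hooks point away from the robot. Next I fit both poses.

```bash
cat > fit.py <<'E'
from h import *
import pickle
from scipy.optimize import least_squares
def P(pose,X):
    c,s=np.cos(pose[2]),np.sin(pose[2]);X=np.array(X,float)/1000
    return np.c_[pose[0]+c*X[:,0]-s*X[:,1],pose[1]+s*X[:,0]+c*X[:,1],X[:,2]]
def proj(c,W): return cv2.projectPoints(W.reshape(-1,1,3),cv2.Rodrigues(c['R'])[0],c['t'],c['K'],c['D'])[0].reshape(-1,2)
def fit(obs,x0):
    f=lambda p:np.concatenate([(proj(c,P(p,X))-uv).ravel() for c,X,uv in obs])
    r=least_squares(f,x0,loss='soft_l1',x_scale=[.01,.01,.05]);return r.x,f(r.x).reshape(-1,2)
E
python3 - <<'E'
from fit import *
S,T=[pickle.load(open(n+'0.pkl','rb')) for n in('scene','top')]
a=lambda L:(np.array(L)+.5)/4.8-.5+[235,150]
b=lambda L:(np.array(L)+.5)/5-.5+[260,150]
up=[(T,[[40,55,270],[40,-55,270],[-45,-55,270],[-45,55,270],[-70,55,8],[-70,-55,8],[50,55,8]],b([[450,101],[700,53],[748,243],[490,297],[453,411],[640,372],[403,203]])),
(S,[[40,-55,270],[40,55,270],[-45,55,270],[-45,-55,270],[50,-55,8],[50,55,8],[-70,55,8],[4,55,8]],a([[30,152],[239,212],[298,88],[100,35],[95,427],[268,482],[335,322],[293,416]]))]
sh=[(T,[[0,-35,70],[0,35,70],[-62,35,5],[-62,-35,5]],b([[183,255],[60,300],[110,415],[225,368]])),
(S,[[0,-35,0],[0,35,0],[0,-35,70],[0,35,70]],a([[470,528],[587,546],[475,477],[597,490]]))]
for n,o in(('up',up),('sh',sh)):
    p,r=fit(o,[.5,0,.2]);print(n,p.round(4),np.degrees(p[2]).round(1),r.round(1).tolist())
# decoy ground-ish positions (top cam, z=35mm)
for uv in([325,268],[275,279],[236,216]):
    n=cv2.undistortPoints(np.array([[uv]],float),T['K'],T['D'])[0,0];d=T['R'].T@[*n,1];C=-T['R'].T@T['t'];print((C+d*(.035-C[2])/d[2]).round(3))
m=np.array(cam('wrist')['mount']);print(m.round(3))
E
```

```text
up [ 0.6469 -0.0844  0.1982] 11.4 [[-0.7, 0.5], [-0.4, 0.0], [-0.4, 0.5], [0.1, 0.1], [-1.3, 0.3], [0.1, 0.0], [-0.6, -0.1], [-1.0, 0.2], [-1.3, -0.1], [-0.3, -1.1], [-0.4, -1.0], [0.4, 0.6], [-0.8, -0.0], [-0.2, 0.0], [-0.2, 0.5]]
sh [0.6346 0.1316 0.3833] 22.0 [[-0.5, -0.9], [-0.9, 0.1], [-0.1, 1.2], [0.5, 1.0], [-0.3, 0.5], [-0.2, -0.1], [-0.7, -0.3], [-0.2, 0.3]]
[0.471 0.023 0.035]
[0.443 0.154 0.035]
[0.61  0.261 0.035]
[[-0.    -0.952 -0.305  0.079]
 [ 1.    -0.     0.     0.001]
 [-0.    -0.305  0.952 -0.143]
 [ 0.     0.     0.     1.   ]]
```

```bash
cat > plan.py <<'E'
from fit import *
def Rt(yaw,lean): # tool orientation: y along shelf y, z down + toward panel
    s,c=np.sin(lean),np.cos(lean)
    return Ro.from_euler('z',yaw)*Ro.from_matrix(np.array([[-c,0,-s],[0,1,0],[s,0,-c]]).T)
def delta(p,R):
    s=sensors.get_state();R0=Ro.from_quat(s['tool_rot']);d=(np.array(p)-s['position'])*100
    print('rotvec',(R0.inv()*R).as_rotvec().round(4),'shift cm old axes',R0.inv().apply(d).round(3),'new axes',R.inv().apply(d).round(3))
def tcp_for(pose,R,back=0,g=(-32,0,38)): # TCP so that the grasp point is at shelf point g, backed off by back (m)
    return P(pose,[g])[0]+R.apply([0,0,env.grip_point_offset-back])
E
python3 - <<'E'
from plan import *
sh=[.6346,.1316,.3833];R=Rt(sh[2],np.radians(38));p=tcp_for(sh,R,.12);print(p);delta(p,R)
E
```

```text
[0.54708115 0.09630853 0.11782549]
rotvec [-0.2432 -0.6333 -0.7044] shift cm old axes [-48.127 -32.225  11.32 ] new axes [ -4.271 -56.143  17.68 ]
```

```bash
python3 -m jog '[[0,0,0,-4.8,-3.2,0,8.5],[0,0,0,-4.8,-3.2,0,8.5],[0,0,0,-4.8,-3.2,0,8.5],[0,0,0,-4.8,-3.2,0,8.5],[0,0,0,-4.8,-3.2,0,8.5],[0,0,0,-4.8,-3.2,0,8.5],[0,0,0,-4.8,-3.2,0,8.5],[0,0,0,-4.8,-3.2,0,8.5],[0,0,0,-4.8,-3.2,0,8.5],[0,0,0,-4.8,-3.2,0,8.5]]'
python3 -m jog '[[-0.04,-0.105,-0.117,0,0,0,8.5],[-0.04,-0.105,-0.117,0,0,0,8.5],[-0.04,-0.105,-0.117,0,0,0,8.5],[-0.04,-0.105,-0.117,0,0,0,8.5],[-0.04,-0.105,-0.117,0,0,0,8.5],[-0.04,-0.105,-0.117,0,0,0,8.5],[0,0,0,0,0,0,8.5]]'
python3 - <<'E'
from plan import *
sh=[.6346,.1316,.3833];R=Rt(sh[2],np.radians(38));p=tcp_for(sh,R,.12);delta(p,R);print(sensors.get_state()['q'])
E
```

```text
clock: 1.45
position: [0.5477, 0.0974, 0.2313]
tool_rot: [0.174, 0.985, 0.0, 0.0]
contact_force: [0.8, 1.2, 0.1]
opening: 0.0852
grip_force: 0.0
clock: 2.33
position: [0.5575, 0.0979, 0.2295]
tool_rot: [-0.179, 0.932, 0.063, 0.31]
contact_force: [0.3, -0.5, 0.5]
opening: 0.085
grip_force: 0.0
rotvec [ 0.0046 -0.0185 -0.006 ] shift cm old axes [7.532 0.158 8.314] new axes [7.684 0.241 8.172]
[-0.26578349 -0.83998944 -0.79569736  1.07802398  0.37572752 -0.54016071]
```

```bash
python3 -m jog '[[0,-0.018,-0.006,1.5,0,2.0,8.5],[0,0,0,1.5,0,2,8.5],[0,0,0,1.5,0,1,8.5],[0,0,0,0,0,0,8.5]]'
python3 - <<'E'
from plan import *
sh=[.6346,.1316,.3833];R=Rt(sh[2],np.radians(38));p=tcp_for(sh,R,.1);delta(p,R);print(sensors.get_state()['q'].round(3))
c=cam('wrist');save('pics/w1.png',c);pickle.dump(c,open('w1.pkl','wb'));print(proj(c,P(sh,[[0,35,70],[0,-35,70],[-62,35,5],[-62,-35,5],[-50,0,50],[0,0,70]])).round(0).tolist())
E
```

```text
clock: 2.82
position: [0.564, 0.0968, 0.1656]
tool_rot: [-0.183, 0.929, 0.065, 0.315]
contact_force: [-0.4, 0.4, -1.0]
opening: 0.0849
grip_force: 0.0
rotvec [ 0.0098 -0.0081  0.0025] shift cm old axes [4.15  0.553 4.823] new axes [4.19  0.59  4.784]
[-0.271 -0.841 -0.916  0.953  0.388 -0.551]
[[374.0, 194.0], [288.0, 194.0], [376.0, 80.0], [286.0, 79.0], [332.0, 132.0], [331.0, 194.0]]
```

View pics/w1.png

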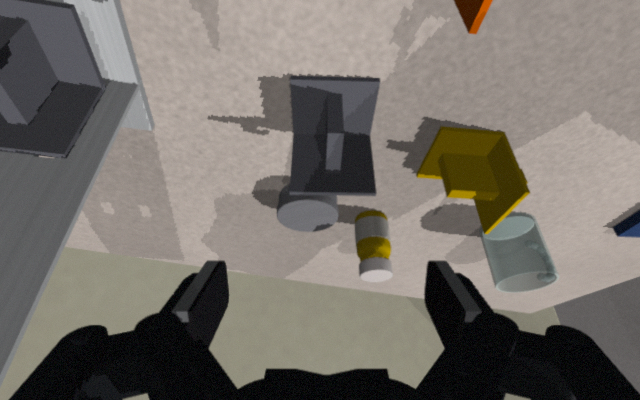

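The wrist view shows the dark shelf upright in the frame. Its board front corners are at (291,77) and (380,79), and its plate top corners at (292,194) and (376,194). The fit predicted about 4 px to the left. I refine it with this view.

```bash
python3 - <<'E'
from plan import *
c=pickle.load(open('w1.pkl','rb'))
g=cv2.resize(c['image'][60:210,270:400,::-1],None,fx=4,fy=4,interpolation=cv2.INTER_CUBIC);cv2.imwrite('pics/w1c.png',g)
p,r=fit([(c,[[0,35,70],[0,-35,70],[-62,35,5],[-62,-35,5]],np.array([[376,194],[292,194],[380,79],[291,77]],float))],[.6346,.1316,.3833]);print(p.round(4),r.round(1).tolist())
print(proj(c,P(p,[[-50,-6,50],[-50,6,50],[-4,-6,50],[-4,6,50]])).round(0).tolist())
E
```

```text
[0.6327 0.1336 0.3674] [[1.1, 0.1], [-1.4, -0.6], [1.0, 0.1], [-0.8, 0.6]]
[[328.0, 131.0], [345.0, 131.0], [327.0, 171.0], [341.0, 171.0]]
```

View pics/w1c.png

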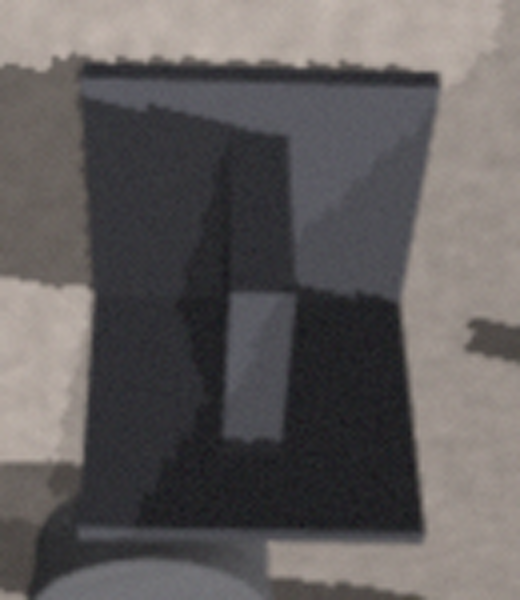

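The crop sharpens this. The divider's top has its front edge at (326.7–344, 132.7) and its rear edge at (325.2–340.5, 169.7). The plate's top corners are at (289.2,194.7) and (376,194.7).

```bash
python3 - <<'E'
from plan import *
c=pickle.load(open('w1.pkl','rb'))
b=lambda L:(np.array(L)+.5)/4-.5+[270,60]
p,r=fit([(c,[[0,35,70],[0,-35,70],[-4,35,70],[-4,-35,70],[-62,35,5],[-62,-35,5],[-50,-6,50],[-50,6,50],[-4,-6,50],[-4,6,50]],
 b([[424,541],[78,541],[425,529],[78,528],[438,85],[82,75],[228,292],[297,292],[222,440],[283,440]]))],[.6346,.1316,.3833]);print(p.round(4),r.round(1).tolist())
R=Rt(p[2],np.radians(38))
for bk in(.1,.05,0):
    delta(tcp_for(p,R,bk,(-32,0,38)),R)
E
```

```text
[0.6341 0.1331 0.3621] [[-0.1, 0.1], [0.3, -0.8], [0.4, 0.3], [-0.0, -0.5], [0.7, -0.4], [-0.8, 0.3], [0.3, -0.5], [-0.4, -0.3], [0.1, 2.5], [-0.8, 2.7]]
rotvec [ 0.0221 -0.0066  0.02  ] shift cm old axes [4.261 0.917 4.899] new axes [4.312 0.94  4.85 ]
rotvec [ 0.0221 -0.0066  0.02  ] shift cm old axes [4.229 0.806 9.897] new axes [4.312 0.94  9.85 ]
rotvec [ 0.0221 -0.0066  0.02  ] shift cm old axes [ 4.197  0.695 14.896] new axes [ 4.312  0.94  14.85 ]
```

```bash
python3 -m jog '[[0.022,-0.007,0.02,0,0,0,8.5],[0,0,0,2.1,0.47,2.4,8.5],[0,0,0,2.2,0.47,2.4,8.5],[0,0,0,0,0,2.5,8.5],[0,0,0,0,0,0,8.5]]'
python3 - <<'E'
from plan import *
p=[0.6341,0.1331,0.3621];R=Rt(p[2],np.radians(38));delta(tcp_for(p,R),R);print(sensors.get_state()['q'].round(3))
E
```

```text
clock: 3.5
position: [0.5786, 0.1097, 0.0813]
tool_rot: [-0.171, 0.931, 0.06, 0.316]
contact_force: [0.2, 0.4, -0.3]
opening: 0.0848
grip_force: 0.0
rotvec [ 0.005  -0.0079  0.    ] shift cm old axes [0.39  0.185 7.019] new axes [0.446 0.22  7.014]
[-0.218 -0.749 -1.022  0.729  0.345 -0.48 ]
```

```bash
python3 -m jog '[[0.005,-0.008,0,0.4,0.2,2.0,8.5],[0,0,0,0,0,2.5,8.5],[0,0,0,0,0,2.5,8.5],[0,0,0,0,0,0,8.5]]'
python3 - <<'E'
from plan import *
p=[0.6341,0.1331,0.3621];R=Rt(p[2],np.radians(38));delta(tcp_for(p,R),R);print(sensors.get_state()['q'].round(3))
E
```

```text
clock: 4.0
position: [0.6153, 0.1255, 0.024]
tool_rot: [-0.17, 0.93, 0.059, 0.32]
contact_force: [0.2, -0.9, 0.3]
opening: 0.085
grip_force: 0.0
rotvec [0.0001 0.     0.0001] shift cm old axes [0.068 0.042 0.046] new axes [0.068 0.042 0.046]
[-0.162 -0.499 -0.98   0.495  0.313 -0.427]
```

```bash
python3 -m jog '[[0,0,0,0.06,0.04,0.04,3],[0,0,0,0,0,0,1],[0,0,0,0,0,0,0.8],[0,0,0,0,0,0,0.8],[0,0,0,0,0,0,0.8],[0,0,0,0,0,0,0.8]]' 80
python3 - <<'E'
from plan import *
up=[.6469,-.0844,.1982]
s=sensors.get_state();print(s['q'].round(3),s['moment'].round(2))
E
```

```text
clock: 4.75
position: [0.6155, 0.1256, 0.0241]
tool_rot: [-0.17, 0.93, 0.058, 0.321]
contact_force: [-2.4, -1.5, 5.8]
opening: 0.011
grip_force: 78.7
[-0.162 -0.501 -0.983  0.492  0.313 -0.427] [-0.13  0.39 -0.06]
```

```bash
python3 -m jog '[[0,0,0,-1.23,0,-1.58,0.8],[0,0,0,-1.85,0,-2.36,0.8],[0,0,0,-1.85,0,-2.36,0.8],[0,0,0,-1.85,0,-2.36,0.8],[0,0,0,-1.85,0,-2.36,0.8],[0,0,0,0,0,0,0.8]]'
python3 - <<'E'
from plan import *
s=sensors.get_state();print(s['q'].round(3))
c=cam('wrist');save('pics/w2.png',c);pickle.dump(c,open('w2.pkl','wb'))
E
```

```text
clock: 5.5
position: [0.6161, 0.1256, 0.166]
tool_rot: [-0.171, 0.929, 0.058, 0.323]
contact_force: [0.2, 0.8, -1.7]
opening: 0.0105
grip_force: 78.1
[-0.161 -0.649 -0.815  0.804  0.313 -0.427]
```

View pics/w2.png

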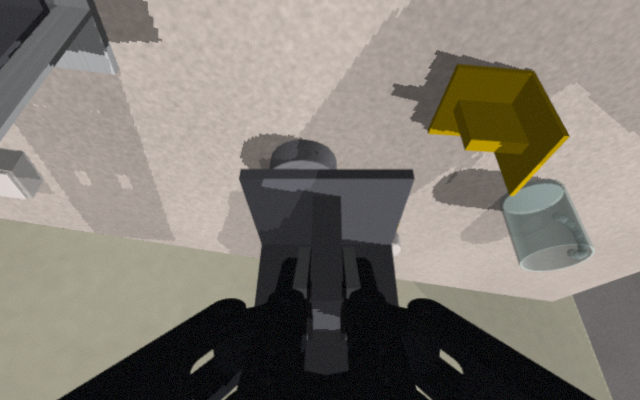

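The shelf is held square between the pads, with its front edge at (241–413,171). Part of the upright is at the far left of the view. Next I go to a viewing place to the front left of the upright.

```bash
cat >> plan.py <<'E'
def to_up(up,x,y,z,lean=38): # delta to bring held shelf origin to (x,y,z) mm in upright frame, at its yaw
    R=Rt(up[2],np.radians(lean)); o=P(up,[[x,y,z]])[0]
    delta(tcp_for([o[0],o[1],up[2]],R)+[0,0,z/1000],R)
E
python3 - <<'E'
from plan import *
to_up([.6469,-.0844,.1982],-40,85,115)
E
```

```text
rotvec [0.0999 0.0019 0.1297] shift cm old axes [  8.687 -11.403  -3.588] new axes [  7.124 -12.729  -2.365]
```

```bash
python3 -m jog '[[0,0,0,1.5,-1.9,-0.6,0.8],[0,0,0,1.5,-1.9,-0.6,0.8],[0.05,0.001,0.065,0,0,0,0.8],[0.05,0.001,0.065,0,0,0,0.8],[0,0,0,0,0,0,0.8]]'
python3 - <<'E'
from plan import *
to_up([.6469,-.0844,.1982],-40,85,115);print(sensors.get_state()['q'].round(3))
E
```

```text
clock: 6.18
position: [0.5983, 0.0801, 0.1517]
tool_rot: [-0.094, 0.941, 0.033, 0.322]
contact_force: [0.6, 0.4, -1.5]
opening: 0.0113
grip_force: 78.4
rotvec [ 0.002  -0.0033  0.0002] shift cm old axes [ 4.399 -8.584 -1.723] new axes [ 4.392 -8.588 -1.721]
[-0.212 -0.767 -0.912  0.808  0.249 -0.331]
```

```bash
python3 -m jog '[[0,0,0,1.5,-2.1,-0.6,0.8],[0,0,0,1.5,-2.1,-0.6,0.8],[0,0,0,1.4,-2.1,-0.5,0.8],[0,0,0,0,0,0,0.8]]'
python3 - <<'E'
from plan import *
up=[.6469,-.0844,.1982]
to_up(up,-40,85,115);print(sensors.get_state()['q'].round(3))
c=cam('wrist');save('pics/w3.png',c);pickle.dump(c,open('w3.pkl','wb'))
for n in('slots',[[0,y,z] for z in(165,191) for y in(-28,-16,16,28)]),('board',[[-45,55,262],[-45,-55,262]]),('foot',[[-70,55,8],[-70,-55,8]]),('lowshelf',[[-4,35,87],[-4,-35,87],[-62,35,22],[-62,-35,22]]):print(n[0],proj(c,P(up,n[1])).round(0).tolist())
E
```

```text
clock: 6.68
position: [0.5754, 0.0062, 0.1385]
tool_rot: [-0.093, 0.942, 0.034, 0.319]
contact_force: [-0.4, 0.7, -1.3]
opening: 0.0111
grip_force: 78.6
rotvec [ 0.004  -0.0098 -0.0019] shift cm old axes [ 0.67  -1.791 -0.488] new axes [ 0.668 -1.792 -0.487]
[-0.412 -0.839 -0.966  0.886  0.36  -0.506]
slots [[88.0, 348.0], [109.0, 349.0], [167.0, 349.0], [188.0, 349.0], [69.0, 402.0], [92.0, 402.0], [154.0, 403.0], [177.0, 403.0]]
board [[160.0, 668.0], [-190.0, 646.0]]
foot [[249.0, 64.0], [80.0, 66.0]]
lowshelf [[223.0, 223.0], [119.0, 223.0], [217.0, 88.0], [109.0, 89.0]]
```

View pics/w3.png

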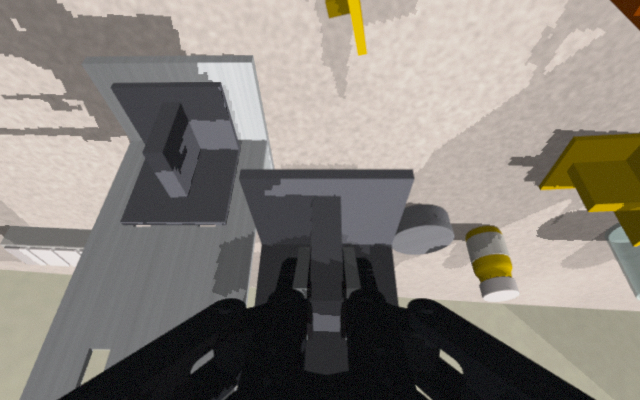

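The wrist view shows the mounted shelf, with its plate top at (122–227,223), and one free slot, with its lower edge at (90–109,349). Both are within about 4 px of prediction. I enlarge them.

```bash
python3 - <<'E'
from plan import *
im=pickle.load(open('w3.pkl','rb'))['image'][:,:,::-1]
a=cv2.resize(im[45:235,75:265],None,fx=3,fy=3,interpolation=cv2.INTER_CUBIC)
b=cv2.resize(im[335:395,65:120],None,fx=4,fy=4,interpolation=cv2.INTER_CUBIC)
b=cv2.convertScaleAbs(b,alpha=1.3)
o=np.zeros((570,800,3),np.uint8);o[:,:570]=a;o[:240,575:795]=b;cv2.imwrite('pics/w3c.png',o)
E
```

```text
(no output)
```

View pics/w3c.png

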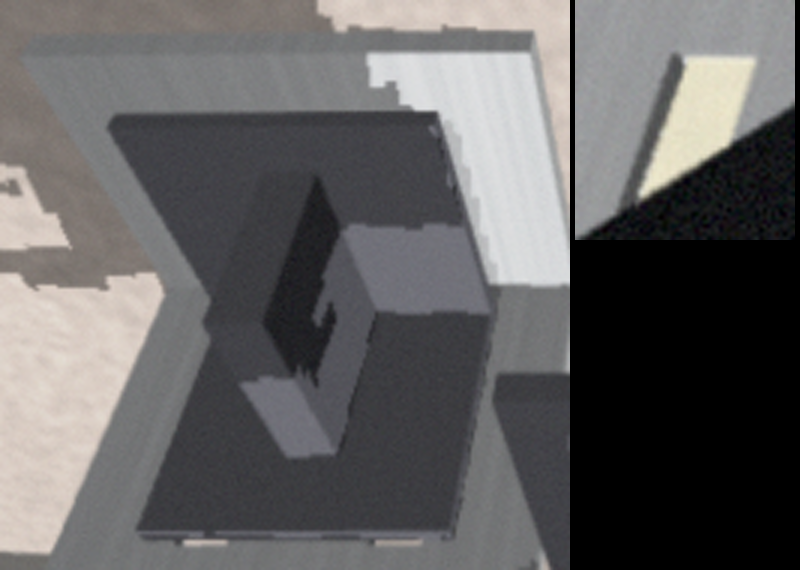

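```bash
python3 - <<'E'
from plan import *
c=pickle.load(open('w3.pkl','rb'))
a=lambda L:(np.array(L)+.5)/3-.5+[75,45]
b=lambda L:(np.array(L)+.5)/4-.5+[65,335]
up0=[.6469,-.0844,.1982]
o=[(c,[[-70,-55,8],[-70,55,8],[-62,-35,22],[-62,35,22],[-4,-35,87],[-4,35,87],[0,-55,8],[-50,-6,67],[-50,6,67],[-4,-6,67],[-4,6,67]],
 a([[20,55],[535,52],[107,127],[440,123],[137,530],[452,533],[165,292],[240,383],[297,377],[288,458],[338,453]])),
 (c,[[0,-28,165],[0,-16,165]],b([[100,55],[182,57]]))]
up,r=fit(o,up0);print(up.round(4),r.round(1).tolist())
# held shelf check
sh_w=lambda: None
s=sensors.get_state();Rn=Ro.from_quat(s['tool_rot'])
rel=Rt(0,np.radians(38))
def held(X): # held shelf pts -> world
    X=np.array(X,float)/1000-np.array([-.032,0,.038]); Y=rel.inv().apply(X)+[0,0,-env.grip_point_offset]
    return Rn.apply(Y)+s['position']
print('held',proj(c,held([[-62,-35,5],[-62,35,5],[-4,-6,50],[-4,6,50]])).round(1).tolist())
to_up(up,-40,0,134)
E
```

```text
[ 0.6453 -0.0829  0.1863] [[0.8, -0.0], [0.1, 1.1], [0.9, 0.1], [-0.4, 1.6], [-0.3, 0.5], [-0.4, -0.2], [1.0, -2.0], [-11.5, -19.7], [-10.2, -17.7], [0.3, -0.0], [0.7, 1.7], [-0.3, -0.6], [0.9, -0.9]]
held [[237.3, 181.3], [413.9, 181.1], [312.9, 334.5], [338.8, 334.5]]
rotvec [ 0.0115 -0.0092  0.008 ] shift cm old axes [ -0.332 -10.107  -2.091] new axes [ -0.431 -10.127  -1.971]
```

```bash
python3 - <<'E'
from plan import *
c=pickle.load(open('w2.pkl','rb'));g=c['image'].astype(int).sum(2)//3
print('row174',g[174,234:250],g[174,405:420]);print('row182',g[182,234:250],g[182,405:420])
print('col300',g[164:186,260],g[164:186,395]); print('row225',g[225,245:265],g[225,385:410])
c=pickle.load(open('w3.pkl','rb'))
a=lambda L:(np.array(L)+.5)/3-.5+[75,45]
b=lambda L:(np.array(L)+.5)/4-.5+[65,335]
o=[(c,[[-70,-55,8],[-70,55,8],[-62,-35,22],[-62,35,22],[-4,-35,87],[-4,35,87],[0,-55,8],[-4,-6,67],[-4,6,67]],
 a([[20,55],[535,52],[107,127],[440,123],[137,530],[452,533],[165,292],[288,458],[338,453]])),
 (c,[[0,-28,165],[0,-16,165]],b([[100,55],[182,57]]))]
up,r=fit(o,[.6469,-.0844,.1982]);print(up.round(4),r.round(1).tolist())
E
```

```text
row174 [186 187 184 186 179 151  74  52  55  54  54  54  52  54  53  54] [ 43  41  38  35  42  39  37  48  83 135 155 154 156 155 150]
row182 [188 187 187 186 185 170 106  66  60  60  59  55  58  59  60  57] [ 88  86  87  88  86  85  89 100 128 151 156 157 156 155 157]
col300 [ 86  90  97 101  90  68  51  56  51  54  59  52  55  56  52  58  61  60
  60  63  62  61] [154 158 163 163 143  96  51  39  38  41  42  35  40  45  55  80  88  88
  89  89  89  86]
row225 [161 163 163 163 159 162 161 158 159 143  94  63  62  61  56  62  58  59
  57  60] [ 87  87  88  87  87  89  91  87  90  90  86  87  95 135 169 180 185 185
 189 187 186 181 183 183 184]
[ 0.6449 -0.083   0.191 ] [[0.3, -0.2], [-0.5, 0.2], [0.4, -0.2], [-0.9, 0.8], [-0.4, 0.3], [-0.5, -0.6], [1.0, -2.1], [0.1, -0.3], [0.6, 1.3], [-0.4, -0.7], [0.7, -1.0]]
```

```bash
python3 - <<'E'
from plan import *
c=pickle.load(open('w2.pkl','rb'))
m=np.linalg.inv(np.array(cams.read_camera('wrist')['mount']));rel=Rt(0,np.radians(38))
def hp(q,X):
    X=np.array(X,float)-[-32,0,38]
    X=Ro.from_euler('zyx',[q[4],q[3],0]).apply(X)+q[:3]
    Y=rel.inv().apply(X/1000)+[0,0,-env.grip_point_offset]
    return cv2.projectPoints((m[:3,:3]@Y.T).T+m[:3,3],np.zeros(3),np.zeros(3),c['K'],c['D'])[0].reshape(-1,2)
def f(q):
    A=hp(q,[[-62,35,5],[-62,-35,5],[-62,35,0],[-62,-35,0]])-[[413,178.6],[239.9,178.6],[413.2,169.3],[239.6,169.3]]
    t=np.linspace(-62,-4,60);L=hp(q,np.c_[t,-35+0*t,5+0*t]);R=hp(q,np.c_[t,35+0*t,5+0*t])
    return np.r_[A.ravel(),np.interp(225,L[:,1],L[:,0])-254.7,np.interp(225,R[:,1],R[:,0])-398.2,np.array(q[:3])*.05,np.array(q[3:])*20]
r=least_squares(f,np.zeros(5));print(r.x.round(3),r.fun.round(2));print(f(np.zeros(5)).round(1))
E
```

```text
[ 0.744  0.997 -0.889 -0.003 -0.   ] [ 1.    0.18 -1.    0.24 -0.98 -0.23  1.06 -0.18 -0.   -0.1   0.04  0.05
 -0.04 -0.07 -0.  ]
[-0.7  0.8 -4.3  0.9 -2.7  0.3 -2.2  0.4 -2.8 -1.4  0.   0.   0.   0.
  0. ]
```

```bash
python3 -m jog '[[0,0,0,0,-2.5,0,0.8],[0,0,0,0,-2.5,0,0.8],[0,0,0,0,-2.5,0,0.8],[0,0,0,0,-2,0,0.8],[0,0,0,0,0,0,0.8]]'
python3 - <<'E'
from plan import *
to_up([.6449,-.0830,.191],-30.7,-1,135);print(sensors.get_state()['q'].round(3))
E
```

```text
clock: 7.4
position: [0.5952, -0.0857, 0.1396]
tool_rot: [-0.094, 0.942, 0.034, 0.32]
contact_force: [-0.2, 0.4, -1.3]
opening: 0.0106
grip_force: 78.6
rotvec [ 0.0087 -0.0085  0.005 ] shift cm old axes [-0.985 -0.771 -1.601] new axes [-1.002 -0.78  -1.586]
[-0.594 -0.641 -0.84   0.881  0.452 -0.678]
```

```bash
python3 -m jog '[[0.009,-0.009,0.005,0,0,0,0.8],[0,0,0,-0.5,-0.39,-0.8,0.8],[0,0,0,-0.5,-0.39,-0.79,0.8],[0,0,0,0,0,0,0.8],[0,0,0,0,0,0,0.8]]'
python3 - <<'E'
from plan import *
up=[.6449,-.0830,.191]
to_up(up,-30.7,-1,135);print(sensors.get_state()['q'].round(3))
T=cam('top');S=cam('scene');save('pics/s4.png',S);save('pics/t4.png',T)
w=cam('wrist')['image'][:,:,::-1]
a=cv2.resize(S['image'][150:250,235:335,::-1],(400,400),interpolation=cv2.INTER_CUBIC)
b=cv2.resize(T['image'][160:250,330:420,::-1],(400,400),interpolation=cv2.INTER_CUBIC)
o=np.zeros((600,800,3),np.uint8);o[:400,:400]=a;o[:400,400:]=b;o[400:,:320]=cv2.resize(w,(320,200));cv2.imwrite('pics/m4.png',o)
E
```

```text
clock: 8.02
position: [0.5946, -0.0936, 0.1587]
tool_rot: [-0.09, 0.941, 0.031, 0.325]
contact_force: [0.0, 0.6, -1.2]
opening: 0.011
grip_force: 78.6
rotvec [-0.0009  0.001   0.0002] shift cm old axes [ 0.008 -0.013  0.052] new axes [ 0.008 -0.013  0.052]
[-0.609 -0.659 -0.82   0.91   0.458 -0.682]
```

View pics/m4.png

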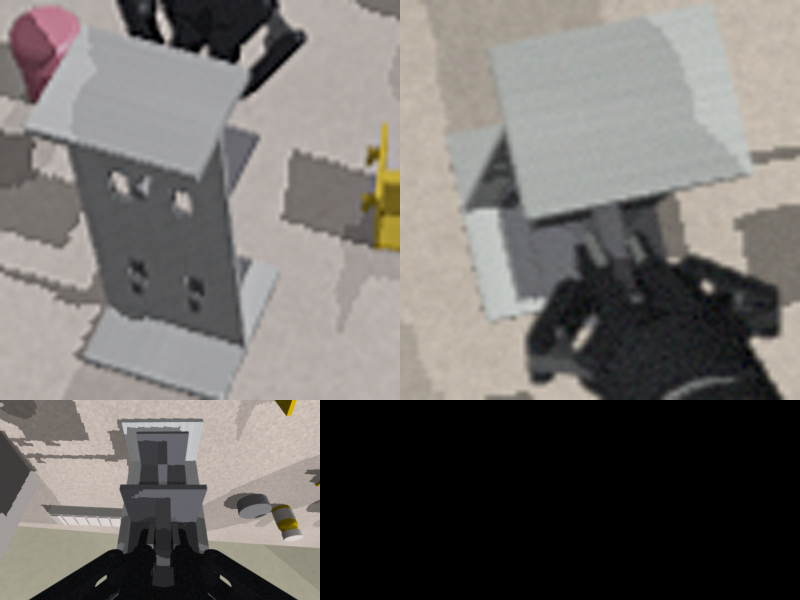

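The scene crop shows both free slots still clear and the shelf level in front of them. The wrist inset shows it squarely above the mounted shelf. That was the last picture, so from here I go by force and position.

```bash
python3 -m jog '[[0,0,0,-0.71,0,0.55,0.8],[0,0,0,-0.71,0,0.55,0.8],[0,0,0,-0.3,0,0.25,0.8],[0,0,0,0,0,0,0.8]]'
python3 -m jog '[[0,0,0,-0.24,0,0.19,0.8],[0,0,0,0,0,0,0.8]]'
python3 - <<'E'
from plan import *
to_up([.6449,-.0830,.191],-.7,-1,135);s=sensors.get_state();print(s['contact_force'].round(1),s['moment'].round(2))
E
```

```text
clock: 8.68
position: [0.6161, -0.0891, 0.1582]
tool_rot: [-0.09, 0.941, 0.031, 0.324]
contact_force: [-0.7, -0.2, -0.2]
opening: 0.0111
grip_force: 78.6
clock: 8.93
position: [0.6191, -0.0889, 0.1586]
tool_rot: [-0.09, 0.941, 0.031, 0.325]
contact_force: [-0.0, 0.0, -1.4]
opening: 0.0106
grip_force: 78.6
rotvec [-0.0008  0.0011  0.0003] shift cm old axes [-0.392 -0.014  0.35 ] new axes [-0.392 -0.014  0.35 ]
[-0.   0.  -1.4] [-0.16  0.74  0.01]
```

```bash
python3 -m jog '[[0,0,0,-0.16,0,0.12,0.8],[0,0,0,0,0,0,0.8]]'
python3 -m jog '[[0,0,0,-0.16,0,0.13,0.8],[0,0,0,0,0,0,0.8]]'
python3 -m jog '[[0,0,0,-0.12,0,0.09,0.8],[0,0,0,0,0,0,0.8]]'
python3 - <<'E'
from plan import *
to_up([.6449,-.0830,.191],-.7,-1,135);s=sensors.get_state();print(s['contact_force'].round(1),s['moment'].round(2))
T=cam('scene');save('pics/s5.png',T)
a=cv2.imread('pics/s4.png').astype(int);d=np.abs(a-T['image'][:,:,::-1].astype(int)).sum(2)
print(proj(T,P([.6469,-.0844,.1982],[[4,22,165],[4,22,191],[4,-22,165],[4,-22,191]])).round(0).tolist())
print(d[188:208,258:288].clip(0,99)//10)
E
```

```text
clock: 9.18
position: [0.6209, -0.0885, 0.1585]
tool_rot: [-0.09, 0.941, 0.031, 0.324]
contact_force: [-2.9, -0.7, -1.5]
opening: 0.0111
grip_force: 78.7
clock: 9.43
position: [0.623, -0.0881, 0.1585]
tool_rot: [-0.09, 0.941, 0.031, 0.324]
contact_force: [-3.2, -0.5, -0.6]
opening: 0.0108
grip_force: 78.8
clock: 9.68
position: [0.6245, -0.0878, 0.1585]
tool_rot: [-0.09, 0.941, 0.031, 0.324]
contact_force: [-4.4, -1.4, -1.0]
opening: 0.0109
grip_force: 78.8
rotvec [-0.0008  0.0007  0.0002] shift cm old axes [ 0.028 -0.018  0.003] new axes [ 0.028 -0.018  0.003]
[-4.4 -1.4 -1. ] [-0.2   1.17  0.12]
[[280.0, 204.0], [279.0, 198.0], [265.0, 199.0], [263.0, 193.0]]
[[0 0 0 0 0 0 0 0 0 0 0 0 0 0 0 0 0 0 0 0 0 0 0 0 0 0 0 0 0 0]
 [0 0 0 0 0 0 0 0 0 0 0 0 0 0 0 0 0 0 0 0 0 0 0 0 0 0 0 0 0 0]
 [0 0 0 0 0 0 0 0 0 0 0 0 0 0 0 0 0 0 0 0 0 0 0 0 0 0 0 0 0 0]
 [0 0 0 0 0 0 0 0 0 0 0 0 0 0 0 0 0 0 0 0 0 0 0 0 0 0 0 0 0 0]
 [0 0 0 0 1 3 3 2 0 0 1 1 0 0 0 0 0 0 0 0 0 0 0 0 0 0 0 0 0 0]
 [0 0 0 0 3 9 9 8 2 1 9 9 9 4 3 0 1 0 0 0 0 0 0 0 0 0 0 0 0 0]
 [0 0 0 1 6 9 9 9 9 6 9 9 9 1 3 9 8 1 0 0 0 0 0 0 0 0 0 0 0 0]
 [0 0 0 0 9 9 9 9 9 3 5 0 0 1 0 8 9 9 2 0 0 0 0 0 0 0 0 0 0 0]
 [0 1 1 0 9 9 9 9 9 2 3 9 2 0 0 0 3 8 0 0 0 1 1 1 0 0 0 0 0 0]
 [0 0 0 0 6 7 9 9 9 9 9 8 9 9 3 1 1 1 0 0 1 5 2 3 1 0 0 0 0 0]
 [0 0 0 0 0 9 9 9 9 7 6 9 9 5 3 0 0 0 0 0 5 9 9 9 1 1 0 0 0 0]
 [0 0 0 0 0 7 9 9 1 9 6 5 9 8 0 0 0 0 0 2 4 9 9 9 9 1 0 0 0 0]
 [0 0 0 1 0 0 2 4 1 4 7 8 1 2 0 0 0 0 0 2 8 9 9 9 9 0 1 0 0 0]
 [1 0 0 0 0 1 0 0 1 0 1 3 4 2 1 0 0 0 1 1 9 9 9 9 9 1 1 0 0 0]
 [0 0 0 0 0 0 0 0 0 0 0 0 1 1 0 1 0 0 0 1 9 9 9 9 9 2 0 0 0 0]
 [0 0 0 0 0 0 0 0 1 1 0 0 0 0 0 0 0 0 0 1 6 9 9 4 6 0 0 0 0 0]
 [0 0 0 0 0 0 0 1 0 0 1 0 0 0 0 0 0 0 0 1 0 7 8 0 0 1 0 0 0 0]
 [1 0 0 1 0 0 0 2 0 0 0 0 0 0 0 0 0 0 0 0 1 0 0 0 0 0 0 0 0 0]
 [0 0 0 1 0 0 1 0 0 0 0 0 0 0 0 0 0 0 0 0 0 0 0 0 1 0 0 0 0 0]
 [1 0 0 0 0 1 0 0 0 0 0 0 0 0 0 0 0 0 0 0 0 0 0 0 0 0 0 0 0 0]]
```

The roughly 4.5 N against the tool is the catch, so the hooks are in both slots. I creep on until the rear face touches the panel.

```bash
python3 -m jog '[[0,0,0,-0.06,0,0.05,0.8],[0,0,0,0,0,0,0.8]]'
python3 -m jog '[[0,0,0,-0.06,0,0.05,0.8],[0,0,0,0,0,0,0.8]]'
```

```text
clock: 9.98
position: [0.6248, -0.0878, 0.1584]
tool_rot: [-0.09, 0.941, 0.031, 0.324]
contact_force: [-12.8, -2.4, 4.0]
opening: 0.0108
grip_force: 80.4
clock: 10.22
position: [0.6249, -0.0879, 0.1584]
tool_rot: [-0.09, 0.942, 0.03, 0.323]
contact_force: [-27.5, -3.6, 10.8]
opening: 0.0111
grip_force: 82.6
```

```bash
python3 -m jog '[[0,0,0,0.07,0,-0.055,0.8],[0,0,0,0,0,0,0.8]]'
python3 -m jog '[[0,0,0,0.185,0,0.236,0.8],[0,0,0,0.185,0,0.236,0.8],[0,0,0,0,0,0,0.8]]'
python3 -m jog '[[0,0,0,0.185,0,0.236,0.8],[0,0,0,0.12,0,0.16,0.8],[0,0,0,0,0,0,0.8]]'
```

```text
clock: 10.48
position: [0.6248, -0.0879, 0.1585]
tool_rot: [-0.09, 0.941, 0.031, 0.324]
contact_force: [-12.1, -2.5, 2.8]
opening: 0.0112
grip_force: 80.1
clock: 10.85
position: [0.6248, -0.088, 0.1523]
tool_rot: [-0.09, 0.941, 0.03, 0.324]
contact_force: [-9.5, -1.0, 0.3]
opening: 0.0109
grip_force: 79.7
clock: 11.22
position: [0.6247, -0.0879, 0.1468]
tool_rot: [-0.09, 0.941, 0.031, 0.324]
contact_force: [-6.0, -1.5, -0.9]
opening: 0.0108
grip_force: 79.1
```

```bash
python3 -m jog '[[0,0,0,0.062,0,0.079,0.8],[0,0,0,0,0,0,0.8]]'
python3 -m jog '[[0,0,0,0.062,0,0.079,0.8],[0,0,0,0,0,0,0.8]]'
python3 -m jog '[[0,0,0,0.062,0,0.079,0.8],[0,0,0,0,0,0,0.8]]'
```

```text
clock: 11.48
position: [0.6246, -0.0878, 0.1457]
tool_rot: [-0.09, 0.941, 0.031, 0.324]
contact_force: [-5.2, -1.8, -1.6]
opening: 0.0109
grip_force: 79.2
clock: 11.72
position: [0.6248, -0.0878, 0.1454]
tool_rot: [-0.09, 0.941, 0.031, 0.324]
contact_force: [-9.6, -1.8, 2.6]
opening: 0.011
grip_force: 79.9
clock: 11.98
position: [0.6248, -0.0879, 0.1444]
tool_rot: [-0.09, 0.941, 0.031, 0.324]
contact_force: [-11.3, -2.3, 2.9]
opening: 0.0113
grip_force: 80.1
```

```bash
python3 -m jog '[[0,0,0,0.062,0,0.079,0.8],[0,0,0,0,0,0,0.8]]'
python3 -m jog '[[0,0,0,0.062,0,0.079,0.8],[0,0,0,0,0,0,0.8]]'
python3 -c "
from plan import *
print(sensors.get_state()['moment'].round(2));T=cam('scene');save('pics/s6.png',T)
o=cv2.imread('pics/scene0.png').astype(int);d=np.abs(o-T['image'][:,:,::-1].astype(int)).sum(2);print(d[190:208,258:288].clip(0,99)//10)"
```

```text
clock: 12.22
position: [0.6249, -0.0879, 0.144]
tool_rot: [-0.09, 0.941, 0.03, 0.324]
contact_force: [-17.3, -2.2, 7.2]
opening: 0.0108
grip_force: 81.1
clock: 12.48
position: [0.625, -0.088, 0.144]
tool_rot: [-0.09, 0.941, 0.03, 0.325]
contact_force: [-26.9, -1.0, 16.5]
opening: 0.0111
grip_force: 83.3
[0.25 2.87 1.12]
[[1 2 1 1 1 1 1 2 1 2 1 1 0 1 1 2 3 3 3 2 3 3 2 3 3 3 3 2 1 1]
 [1 1 1 2 2 2 2 1 1 1 1 1 1 1 1 0 1 2 3 3 3 3 3 3 3 3 4 0 2 1]
 [1 1 1 1 2 4 5 3 2 1 1 1 1 2 2 1 2 1 0 0 1 1 3 4 3 3 2 1 1 1]
 [0 2 1 1 3 9 9 6 4 3 1 1 1 1 1 1 2 1 1 1 2 1 0 1 2 2 0 2 1 1]
 [1 1 1 2 5 9 9 9 9 1 2 2 1 1 1 1 1 1 1 2 1 1 2 1 1 0 2 2 2 1]
 [2 0 1 1 5 9 9 9 9 0 3 1 1 2 1 1 1 0 1 1 1 2 1 2 1 1 1 1 1 1]
 [1 1 1 2 4 7 9 9 9 0 3 2 2 2 1 1 1 1 1 2 3 3 3 2 1 1 1 1 2 0]
 [1 1 1 2 3 0 9 9 9 4 2 1 2 2 2 1 1 1 1 2 4 4 4 3 3 2 1 2 1 1]
 [1 1 1 1 2 9 9 8 9 5 1 2 1 1 1 1 2 0 2 3 6 9 9 9 0 3 1 1 2 1]
 [1 1 0 0 2 9 0 6 9 1 1 0 1 1 1 1 1 1 2 3 2 9 9 9 8 2 2 1 1 1]
 [1 1 0 1 2 8 7 6 2 1 2 2 2 1 1 1 1 1 1 2 6 9 9 9 9 1 2 1 1 1]
 [0 0 0 1 2 5 9 8 0 3 1 1 1 1 1 2 1 2 1 2 6 9 9 9 9 0 3 1 1 1]
 [1 1 0 1 2 3 8 9 1 2 1 1 1 1 1 1 1 1 1 2 0 7 9 9 9 0 2 1 1 1]
 [1 1 1 1 1 0 0 4 0 1 1 1 2 1 1 1 0 1 0 1 0 4 2 5 9 1 2 1 2 1]
 [1 1 1 2 1 2 1 1 2 1 1 1 1 1 1 0 1 0 0 1 0 7 5 1 4 1 1 2 1 1]
 [2 1 1 1 1 1 1 1 2 2 1 0 1 0 0 0 0 0 1 1 2 9 9 2 2 1 1 1 1 1]
 [2 1 1 1 1 2 0 1 1 1 0 1 0 1 0 0 0 1 1 1 3 9 9 6 1 2 1 2 1 1]
 [2 2 1 0 1 0 1 1 1 1 0 0 0 0 0 0 1 1 1 2 2 3 7 3 1 2 1 1 1 1]]
```

The panel-back region around the catch again matches the picture from before insertion, so the catch has snapped out. Descent stopped at z 0.144, after 14.5 mm. I press firmly once more, then relax and check.

```bash
python3 -m jog '[[0,0,0,0.14,0,0.03,0.8],[0,0,0,0.06,0,0.08,0.8],[0,0,0,0,0,0,0.8]]'
python3 -m jog '[[0,0,0,-0.1,0,-0.15,0.8],[0,0,0,-0.08,0,-0.08,0.8],[0,0,0,0,0,0,0.8]]'
```

```text
clock: 12.9
position: [0.625, -0.088, 0.1439]
tool_rot: [-0.091, 0.941, 0.03, 0.326]
contact_force: [-30.2, 2.1, 24.1]
opening: 0.011
grip_force: 84.6
clock: 13.28
position: [0.6247, -0.088, 0.1441]
tool_rot: [-0.09, 0.941, 0.03, 0.325]
contact_force: [-3.4, 0.3, 3.8]
opening: 0.0111
grip_force: 79.5
```

```bash
python3 -m jog '[[0,0,0,0,0,0,2],[0,0,0,0,0,0,4],[0,0,0,0,0,0,5],[0,0,0,0,0,0,5],[0,0,0,0,0,0,5]]'
python3 -m jog '[[0,0,0,0.3,0,-1,5],[0,0,0,0.6,0,-2,5],[0,0,0,1,0,-2,5],[0,0,0,1,0,-2,5],[0,0,0,0,0,0,5]]'
python3 -c "
from plan import *
s=sensors.get_state();print(s['q'].round(3))
c=cam('wrist');save('pics/w7.png',c);pickle.dump(c,open('w7.pkl','wb'))
T=cam('scene');o=cv2.imread('pics/s6.png').astype(int);d=np.abs(o-T['image'][:,:,::-1].astype(int)).sum(2);print(d[190:208,258:288].clip(0,99).max(),d[225:345,300:460].max(),(d[225:345,300:460]>60).sum())
X=[[-62,-35,125],[-62,35,125],[-4,-35,190],[-4,35,190]];print(proj(c,P([.6449,-.083,.191],X)).round(1).tolist())"
```

```text
clock: 13.9
position: [0.6243, -0.0879, 0.1433]
tool_rot: [-0.09, 0.941, 0.031, 0.325]
contact_force: [0.0, -0.3, 0.0]
opening: 0.0502
grip_force: 0.0
clock: 14.52
position: [0.5592, -0.1012, 0.1822]
tool_rot: [-0.09, 0.941, 0.03, 0.325]
contact_force: [0.3, 0.1, 0.3]
opening: 0.0501
grip_force: 0.0
[-0.678 -0.784 -0.849  1.033  0.489 -0.749]
99 93 523
[[271.3, 194.8], [384.1, 194.9], [274.2, 326.5], [380.9, 326.7]]
```

```bash
python3 -c "
from plan import *
T=cam('scene');N=T['image'][:,:,::-1].astype(int)
for f in('s6','scene0'):
  d=np.abs(cv2.imread(f'pics/{f}.png').astype(int)-N).sum(2);print(f);print(d[190:208,260:286].clip(0,99)//10)
g=pickle.load(open('w7.pkl','rb'))['image'].astype(int).sum(2)//3
print(g[186:204,290],g[186:204,365]);print(g[318:336,290],g[318:336,300]);print(g[200,262:282],g[200,376:394]);print(g[322,266:282],g[322,372:392])"
```

```text
s6
[[0 0 0 0 0 0 0 0 0 0 0 0 0 0 0 0 0 0 0 0 0 0 0 0 0 0]
 [0 0 0 0 0 0 0 0 0 0 0 0 0 0 0 0 0 0 0 0 0 0 0 0 0 0]
 [0 0 0 0 0 0 0 0 0 0 0 0 0 0 0 0 0 0 0 0 0 0 0 0 0 0]
 [0 0 0 0 0 0 0 0 0 0 0 0 0 0 0 0 0 0 0 0 0 0 0 0 0 0]
 [0 0 0 0 0 0 0 0 0 0 0 0 0 0 0 0 0 0 0 0 0 0 0 0 0 0]
 [0 0 0 0 0 0 0 0 0 0 0 0 0 0 0 0 0 0 0 0 0 0 0 0 0 0]
 [0 0 0 0 0 0 0 0 0 0 0 0 0 0 0 0 0 0 0 0 0 0 0 0 0 0]
 [0 0 0 0 0 0 0 0 0 0 0 0 0 0 0 0 0 0 0 0 0 0 0 0 0 0]
 [0 0 0 1 9 0 1 0 0 0 0 0 0 0 0 0 0 0 0 0 0 0 0 0 0 0]
 [0 0 0 4 9 3 0 0 0 0 0 0 0 0 0 0 0 0 0 0 1 1 0 0 0 0]
 [0 0 0 3 4 3 2 0 0 0 0 0 0 0 0 0 0 0 0 0 1 0 0 0 0 0]
 [0 0 1 2 0 2 1 0 0 0 0 0 0 0 0 0 0 0 0 0 0 0 0 0 0 0]
 [0 0 1 4 5 2 1 0 0 0 0 0 0 0 0 0 0 0 0 0 0 0 0 0 0 0]
 [0 0 0 1 1 3 0 0 0 0 0 0 0 0 0 0 0 0 2 7 6 1 4 0 0 0]
 [0 0 0 0 0 0 0 0 0 0 0 0 0 0 0 0 0 0 1 4 6 4 1 0 0 0]
 [0 0 0 0 0 0 0 0 0 0 0 0 0 0 0 0 0 0 1 1 1 3 2 0 0 0]
 [0 0 0 0 0 0 0 0 0 0 0 0 0 0 0 0 0 0 1 4 2 1 0 0 0 0]
 [0 0 0 0 0 0 0 0 0 0 0 0 0 0 0 0 0 0 0 4 6 0 0 0 0 0]]
scene0
[[1 1 1 1 1 2 2 2 1 0 0 1 1 3 3 3 3 3 3 3 2 3 3 3 3 2]
 [1 2 1 2 2 1 1 2 1 1 2 1 0 0 1 2 3 3 3 3 4 
[... 756 characters left out ...]
0 0 1 1 3 8 9 6 0 1 1 1]
 [2 1 1 2 1 1 1 1 0 1 0 1 0 0 1 1 1 2 2 5 9 7 0 2 1 2]
 [0 0 1 0 1 1 1 0 0 0 0 0 0 0 0 0 0 1 1 0 1 3 1 1 1 1]]
[ 52  57  55  55  56  58  81 101 107 107 106 106 107 106 105  85  65  63] [ 49  55  57  54  60  61  88 106 105 108 106 108 105 106 106 106 103 106]
[ 40  41  39  38  38  40  40  53  59 108 154 155 104  79  76  77  74  78] [ 38  39  38  40  38  37  44  54  81 122 155 154 104  76  76  78  77  79]
[118 108 109 107 108 104 108 106 104 101 101  94  85  87  83  93 104 107
 105 105] [107 108 108 108 105 105 105 106 110 112 109 107 104 107 107 109 113 140]
[80 74 77 77 81 80 78 77 55 41 38 33 34 39 41 42] [39 38 41 42 38 38 40 38 43 64 76 78 79 80 79 78 61 35 13 10]
```

The catch looks as it did before insertion. The hooks haven't moved since release, and the gripper is clear with no force on it.

```bash
python3 -m jog '[[0,0,0,0,0,0,5],[0,0,0,0,0,0,5]]'; python3 -c "
from plant import job
print(job.sign_off())"
```

```text
clock: 14.92
position: [0.5595, -0.1, 0.1801]
tool_rot: [-0.09, 0.941, 0.031, 0.324]
contact_force: [-1.0, -1.2, 0.2]
opening: 0.05
grip_force: 0.0
the job is handed in; nothing more can be done
None
```

The dark grey shelf is hooked in the upper slots and pressed fully down, the catch reads as snapped out in the camera images, the gripper has let go and is clear, and the job was handed in at about 15 s; the sign-off gave no verdict.

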